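# Slide a worn brake pad home under the gauge bridge

## Robot

A 6-joint arm with a two-finger parallel gripper is mounted at the origin on the work surface. World frame = base frame: x ahead of the robot, y to its left, z up, the work surface at z = 0. Lengths are in m, angles in degrees, forces in N, time in s.
With the tool pointing down it reaches from about 0.375 to 0.975 m from the base axis. Payload 3.8 kg.
Tool frame: the origin (TCP) lies midway between the tips of the shut fingers; the grasp point (between the pads) lies bot.hold_point_z behind it (bot.hold_point_z is the distance from the TCP to the grasp point, in m); z points along the fingers, y is the direction in which the jaws open and shut (so a half turn about z gives the same grasp; the last joint's range is limited). The gripper opens to 88 mm and grips with 3 to 60 N. Pads are 18 mm wide; open, the fingers measure 123 mm over their backs; the gripper's body (75 mm by 187 mm) begins 45 mm behind the grasp point.
Start: joints at [-69.036, 15.12, 91.902, -0, 72.978, -2.114], TCP at [0.265, -0.621, 0.239] pointing down, gripper open.
Joint ranges: [-150.88, 150.88], [-54.13, 125.18], [17.81, 147.31], [-75.09, 255.09], [0, 152.58], [-146.25, 146.25]. Speed limits (degrees/s): [147.25, 147.25, 180, 180, 180, 180].

## Interface

Orientations are given as a 3x3 rotation matrix whose columns are the frame's x, y, z axes.
In Python, from rig import bot gives the robot as it stands. Calls block until the motion is done:
- bot.goto(position, orientation): joint-space move of the TCP to a pose.
- bot.move_linear(position, attitude=None, vel=0.15, stop_force=None): straight line of the TCP; attitude=None keeps the orientation; vel is the mean speed in m/s. With stop_force (N) it stops when the force on the tool has changed by that much, and returns True; else False.
- bot.goto_joints(angles): joint-space move.
- bot.command_gripper(opening): finger opening in m; the grip force is fixed at half the most; returns when the fingers have stopped.
- bot.dwell(seconds).
- bot.solve_ik(position, orientation): joint angles nearest the present ones, or None.
- bot.get_obs(): the state.
- bot.capture(name): name is "scene" or "top"; returns a dict with "image" (400x640x3 uint8, blue, green, red), "z_map" (400x640 float32, m along the optical axis (not along the pixel's ray), 0 where there is no reading), "intrinsics" (3x3 intrinsics, pixels), "distortion" ([k1, k2, p1, p2, k3] as OpenCV has them; the pictures are not rectified), "cam_to_world" (4x4, takes a point from camera to world coordinates). Camera axes: x right, y down, z forward; pixel columns grow to the right and rows downward; lengths in m; the calibration is good to about 2 mm. A picture is of the moment at which its call begins.
A pose or a line that the arm cannot do raises bot.MotionError and nothing moves.
- bot.close_job(): hands the job in, once; it reports no verdict.
The state is a dict: "time_s": time; "joint_positions": joint angles; "qd": joint speeds; "tau": joint torques, N m; "tcp_pos": TCP position; "orientation": TCP orientation; "force": force on the tool from outside, world axes, zero at the start; "torque": the same for the moment, N m; "opening": finger opening in m.
Only numpy, scipy, OpenCV 4.12 (cv2) and the standard library are available. Lean on these libraries where they do the work, as an engineer would, in place of code of your own. Each camera call takes 0.05 s, during which the arm holds its last target.

## Task

Check the worn brake pad in the thickness gauge: with the fingertips push it flat along the bench, in at the flared mouth and under the low yellow bridge, until its front end is gently home against the stop bar behind the bridge. Only push it: never pinch, lift or tip it, and do not ram it into the gauge. Leave the other parts where they are, and finish with the hand clear of everything.

Things in the scene. Friction and masses are not known exactly. Their poses are not given: they have to be found in the camera images.
- worn_pad: Worn brake pad lying flat: bare steel plate 112 x 56 x 6 mm with two black blocks on top (52 mm wide, inset up to 2.5 mm), 14 mm high in all, 0.2 to 0.4 kg. Origin: centre of its underside; x along its length towards the end that goes in first, y across, z up. It starts 170 to 230 mm before the gauge, up to 30 mm off its centre line and 0.45 rad askew.
- pad_lead (a point): Middle of the worn pad's front end (the one that goes in first), 56 mm from the pad's centre, 3 mm above its underside.
- pad_tail (a point): Middle of the worn pad's rear end (the one to push on), 56 mm from the pad's centre, 3 mm above its underside.
- gauge: Thickness gauge, fixed to the bench: yellow bridge bar on two steel posts. Origin: on the bench under the middle of the bridge; x is the push direction, y across, z up. The bridge covers x -20 to +20 mm, underside 19 mm and top 29 mm above the bench. The passage is 72 mm wide (108 mm outside), floored by the bare bench, no sill.
- gauge_stop (a point): Middle of the face of the yellow stop bar (12 mm high), on the bench 50 mm beyond the gauge's origin along its x. With the pad home its front end is here and its rear end, 112 mm back, still stands 42 mm out in front of the bridge.
- gauge_mouth (a point): Middle of the flared mouth, on the bench 52 mm before the gauge's origin. Two steel guides 12 mm high run from here, about 105 mm apart on the inside, in to the posts, 72 mm apart.
- new_pad: Bystander: new, thicker brake pad, green all over, 112 x 56 x 22 mm, lying beside the gauge (about 155 mm off its centre line on the gauge's -y side). Origin: centre of its underside.
- hitch_ball: Bystander: steel hitch ball standing, 50 mm diameter, 74 mm high, beside the gauge (about 140 mm off its centre line on the +y side, level with the stop or beyond). Origin: centre of its underside.
- socket: Bystander: dark steel socket standing on end, 28 mm diameter, 45 mm high, beyond the stop bar. Origin: centre of its underside.
- tail_lamp: Bystander: red and white tail lamp, 110 x 200 x 72 mm, face up. Origin: centre of its underside.
- carton: Bystander: white and red parts carton 160 x 90 x 60 mm. Origin: centre of its underside.
Not all that is in view belongs to the job. What is meant by the worn_pad is not purple, and is the smaller of those in its own colour. Of the things like the gauge, leave any that is green; of the rest the larger one is meant.

How it is judged:
By the outcome, as a careful person would: the job done as asked, in the order asked, and still so for the second after the job is handed in, with the robot touching nothing.
It also fails if it takes over 58 s, if anything falls off the work surface, if the arm or the gripper's body presses on something with over 40 N, if the wrist force passes 120 N, or if a joint passes its speed limit or range.

## Working session

There is one attempt and no reset: what is moved stays moved. The work goes in short steps, each a Python script; the robot and the scene stay as the last script left them, time stands still between calls to the robot, and variables do not carry over. Pictures are saved under pics/ and viewed, and the job is handed in when it is done.

```bash
ls; mkdir -p pics; python3 - <<'E'
from rig import bot
import cv2,pickle
for n in("scene","top"):
    c=bot.capture(n); cv2.imwrite(f"pics/{n}0.png",c["image"]); pickle.dump(c,open(f"{n}0.pkl","wb"))
    print(n,c["intrinsics"].tolist() if hasattr(c["intrinsics"],'tolist') else c["intrinsics"],c["distortion"],c["cam_to_world"])
o=bot.get_obs();print(o,bot.hold_point_z)
E
```

```text
pics
scene [[460.7924134033969, 0.0, 320.1445032602342], [0.0, 460.7924134033969, 206.26550210671874], [0.0, 0.0, 1.0]] [-0.0397227  0.         0.         0.         0.       ] [[-0.71159289  0.41378185 -0.56782051  1.20789547]
 [ 0.70245799  0.40321691 -0.58648862  0.69207617]
 [-0.01372352 -0.81621119 -0.57759065  0.75096441]
 [ 0.          0.          0.          1.        ]]
top [[461.9927962579721, 0.0, 315.68268885849966], [0.0, 461.9927962579721, 193.83788212307442], [0.0, 0.0, 1.0]] [-0.09566072  0.          0.          0.          0.        ] [[-0.01857674 -0.99684773  0.07713308  0.43385643]
 [-0.99963507  0.01700454 -0.02098999  0.02282343]
 [ 0.01961221 -0.07749486 -0.99679983  1.52753346]
 [ 0.          0.          0.          1.        ]]
{'time_s': 0.1, 'joint_positions': array([-6.90347021e+01,  1.51633227e+01,  9.19709350e+01,  1.59753442e-03,
        7.29758838e+01, -2.11515580e+00]), 'qd': array([ 0.05206309, -0.16007234, -0.14052402,  0.02052434,  0.05651778,
        0.11029443]), 'tau': array([ 7.76585648e-05, -5.03622544e+01, -3.58070433e+01,  7.30951759e-02,
        2.33463891e-02, -6.38086635e-05]), 'tcp_pos': array([ 0.26439323, -0.62039994,  0.23755387]), 'orientation': array([[ 9.19958531e-01,  3.92015129e-01, -6.62918948e-04],
       [ 3.92015677e-01, -9.19956767e-01,  1.80460591e-03],
       [ 9.75760480e-05, -1.92003723e-03, -9.99998152e-01]]), 'force': array([-0.47101332, -0.70982955,  0.85095467]), 'torque': array([-0.01312003, -0.08087577, -0.05367729]), 'opening': 0.08838864449710934} 0.0187
```

View pics/scene0.png

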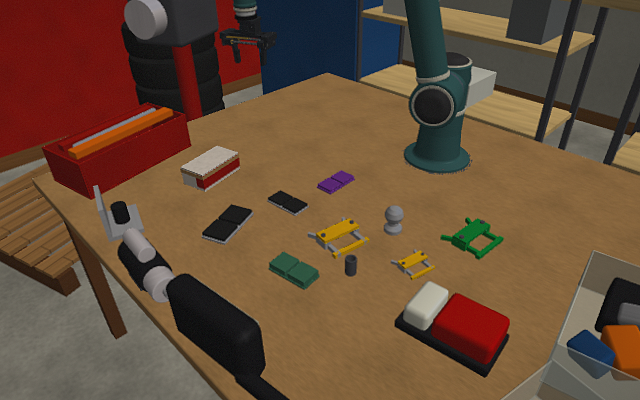

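View pics/top0.png

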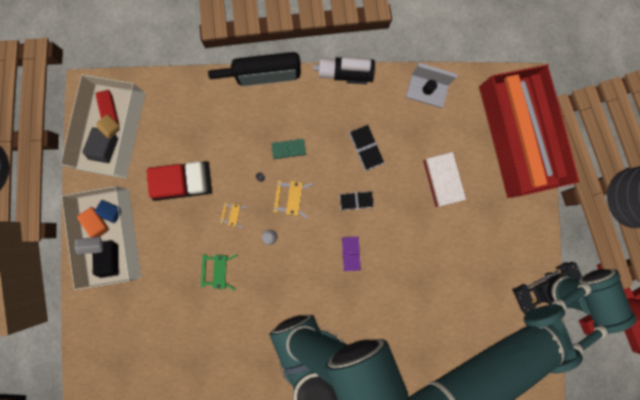

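The smaller black pad is at (357,201) in the top picture, in front of the larger yellow gauge at (290,198). The larger black pad (367,147), the purple pad (351,254), the small yellow gauge (232,214) and the green gauge (218,271) are all decoys. I'll enlarge the work area to measure it.

```bash
python3 - <<'E'
import cv2,pickle
c=pickle.load(open("top0.pkl","rb"));im=c["image"]
cv2.imwrite("pics/t1.png",cv2.resize(im[165:235,260:385],None,fx=6.4,fy=6.4,interpolation=cv2.INTER_CUBIC))
c=pickle.load(open("scene0.pkl","rb"));im=c["image"]
cv2.imwrite("pics/s1.png",cv2.resize(im[170:290,255:415],None,fx=5,fy=5,interpolation=cv2.INTER_CUBIC))
E
```

```text
(no output)
```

View pics/t1.png

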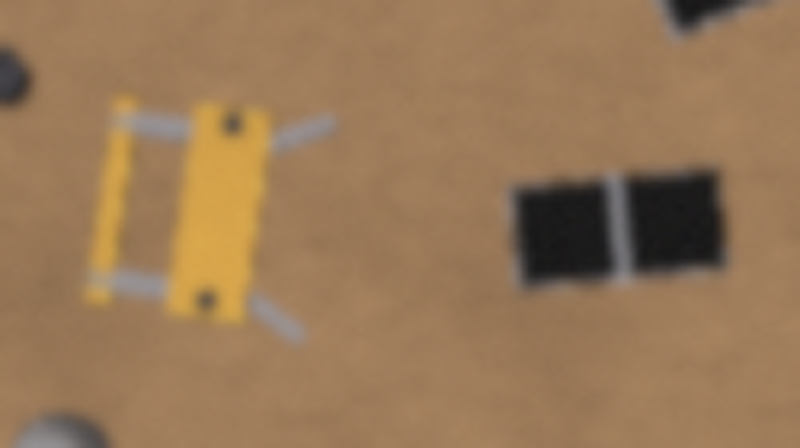

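View pics/s1.png

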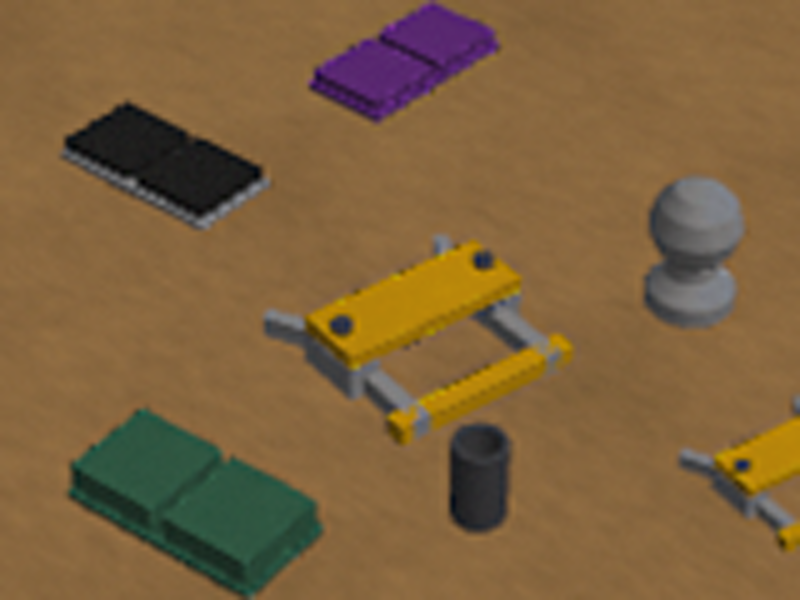

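```bash
cat > h.py <<'E'
import numpy as np,cv2
def w(c,px,z):
    K=c["intrinsics"];p=cv2.undistortPoints(np.array(px,float).reshape(-1,1,2),np.array(K),np.array(c["distortion"])).reshape(-1,2)
    T=np.array(c["cam_to_world"]);d=np.c_[p,np.ones(len(p))]@T[:3,:3].T
    z=np.broadcast_to(z,len(p));s=(z-T[2,3])/d[:,2]
    return T[:3,3]+d*s[:,None]
def crop(px,x0,y0,f): return (np.array(px,float)+.5)/f-.5+[x0,y0]
E
python3 - <<'E'
from h import *;import pickle
np.set_printoptions(precision=4,suppress=True)
c=pickle.load(open("top0.pkl","rb"))
B=w(c,crop([(195,103),(272,112),(243,323),(167,313)],260,165,6.4),.029)
S=w(c,crop([(133,100),(110,303)],260,165,6.4),.012)
P=w(c,crop([(512,187),(719,170),(727,267),(521,288)],260,165,6.4),.008)
M=w(c,crop([(335,124),(300,338)],260,165,6.4),.012)
for n,a in(("B",B),("S",S),("P",P),("M",M)):
    print(n,a.tolist(),a.mean(0), [np.linalg.norm(a[i]-a[i-1])for i in range(len(a))])
s=pickle.load(open("scene0.pkl","rb"))
B2=w(s,crop([(475,240),(522,283),(352,362),(305,322)],255,170,5),.029)
P2=w(s,crop([(128,102),(264,172),(200,216),(66,140)],255,170,5),.014)
S2=w(s,crop([(388,412),(556,337)],255,170,5),.012)
for n,a in(("B2",B2),("P2",P2),("S2",S2)):
    print(n,a.tolist(),a.mean(0), [np.linalg.norm(a[i]-a[i-1])for i in range(len(a))])
# depth sanity
print(c["z_map"][190:210:4,285:300:4])
def ax(a,b):d=b-a;return np.degrees(np.arctan2(d[1],d[0]))
print("gauge x ang",ax(B[1],B[0]),ax(B[2],B[3]),"across-90",ax(B[0],B[3])-90,ax(B[1],B[2])-90,ax(S[0],S[1])-90,)
print("pad ang",ax(P[1],P[0]),ax(P[2],P[3]))
print("scene: ",[ax(B2[i-1],B2[i]) for i in range(4)],[ax(P2[i-1],P2[i]) for i in range(4)],ax(S2[0],S2[1]))
E
```

```text
B [[0.5942682263928407, 0.07401768271128087, 0.028999999999999915], [0.5890053582749116, 0.034894439247093054, 0.028999999999999915], [0.48188068542277085, 0.051332209199535274, 0.028999999999999915], [0.48761680136949126, 0.08972634606777241, 0.028999999999999915]] [0.5382 0.0625 0.029 ] [np.float64(0.1078020805177651), np.float64(0.03947563755007421), np.float64(0.1083784840948036), np.float64(0.03882026238977715)]
S [[0.5981790679972292, 0.10649285437549386, 0.01200000000000001], [0.493853268900575, 0.11960145473621234, 0.01200000000000001]] [0.546 0.113 0.012] [np.float64(0.1051461257516057), np.float64(0.1051461257516057)]
P [[0.5502281093663458, -0.08812780993991529, 0.008000000000000007], [0.5572233914834176, -0.19571528962329612, 0.008000000000000007], [0.5068908585727123, -0.19847185263450426, 0.008000000000000007], [0.4979925714802645, -0.09159992631675767, 0.008000000000000007]] [ 0.5281 -0.1435  0.008 ] [np.float64(0.052350807160755165), np.float64(0.10781465464638519), np.float64(0.05040796076853328), np.float64(0.10724172764388626)]
M [[0.5840145633483863, 0.00269961574
[... 1142 characters left out ...]
01200000000000001]] [0.5459 0.1102 0.012 ] [np.float64(0.10304961815261572), np.float64(0.10304961815261572)]
[[1.5373 1.5098 1.508  1.4976]
 [1.5298 1.4968 1.5013 1.5068]
 [1.5326 1.4958 1.5068 1.5043]
 [1.5267 1.5007 1.5019 1.5061]
 [1.5275 1.495  1.4985 1.5029]]
gauge x ang 82.33855013727255 81.50281177791992 across-90 81.62116242149776 81.27627926429142 82.83828284791369
pad ang 93.72010546858813 94.759538437444
scene:  [np.float64(172.4946999155148), np.float64(76.07830954732174), np.float64(-9.488232148103064), np.float64(-98.30986482108902)] [np.float64(-174.7260852264934), np.float64(93.43652355486329), np.float64(5.825009813965805), np.float64(-87.84137614529644)] 168.48361588873206
```

Both cameras agree to about 2 mm:
- **Gauge:** origin near (0.539, 0.063), axis at 81.7°.
- **Pad:** centre near (0.529, −0.143), heading 94.3°.

I'll put both fingertips behind the tail, then push along a smooth curve.

```bash
cat >> h.py <<'E'
G=np.array([.5388,.0631]);GA=np.radians(81.8)
gx=np.array([np.cos(GA),np.sin(GA)]);gy=np.array([-gx[1],gx[0]])
def R(a): # tool x along heading a, z down
    x=np.array([np.cos(a),np.sin(a),0]);z=np.array([0,0,-1.]);return np.c_[x,np.cross(z,x),z]
def pose(px,py,yaw,back,z):
    "pad centre in gauge frame -> TCP, back = distance behind pad centre"
    a=GA+yaw;c=G+px*gx+py*gy-back*np.array([np.cos(a),np.sin(a)])
    return np.r_[c,z],R(a)
def rel(c,a): d=np.array(c)-G;return d@gx,d@gy,a-GA
E
python3 - <<'E'
from h import *;from rig import bot
np.set_printoptions(precision=4,suppress=True)
px,py,yw=rel((.529,-.1427),np.radians(94.3));print(px,py,np.degrees(yw))
p,r=pose(px,py,yw,.056+.009+.022,.10)
print(p,bot.solve_ik(p,r))
bot.command_gripper(.02)
bot.goto(p,r)
p[2]=.03;bot.move_linear(p)
p[2]=.005;print(bot.move_linear(p,vel=.05,stop_force=5))
o=bot.get_obs();print(o["time_s"],o["tcp_pos"],o["force"],o["opening"],o["joint_positions"])
for n in("scene","top"):
    c=bot.capture(n);im=c["image"]
    s=im[150:270,235:395] if n=="scene" else im[140:240,270:430]
    cv2.imwrite(f"pics/{n}2.png",cv2.resize(s,None,fx=5,fy=5,interpolation=cv2.INTER_CUBIC))
E
```

```text
-0.20509371187113695 -0.01965322749369805 12.499999999999998
[ 0.5355 -0.2295  0.1   ] [-25.6431  12.3374 110.9232  -0.      56.7394 -29.9431]
False
4.25 [ 0.5354 -0.2293  0.0047] [ 0.2773 -0.6729  0.2715] 0.01980550222996487 [-25.6394  19.516  113.7934  -0.0013  46.7219 -29.9425]
```

View pics/scene2.png

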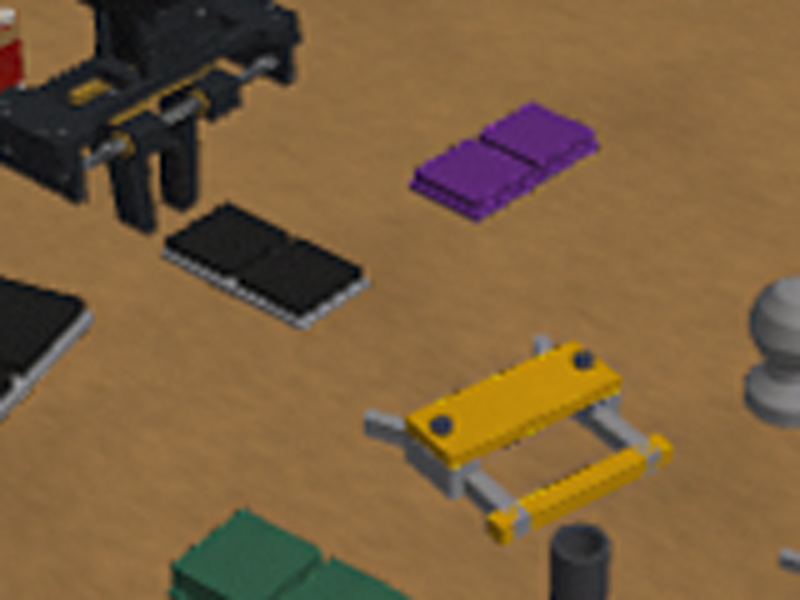

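The fingers stand behind the pad's tail (crop about (150,220)), and nothing has been disturbed. Next I push along the curve until just before the mouth, then look.

```bash
cat >> h.py <<'E'
from scipy.interpolate import CubicHermiteSpline
E
python3 - <<'E'
from h import *;from rig import bot
np.set_printoptions(precision=4,suppress=True)
px,py,yw=rel((.529,-.1427),np.radians(94.3))
sp=CubicHermiteSpline([px,-.07],[py,0],[np.tan(yw),0])
B=.056+.009
p,r=pose(px,py,yw,B,.0045)
print(bot.move_linear(p,r,vel=.02,stop_force=8),bot.get_obs()["force"])
for x in np.linspace(px,-.125,8)[1:]:
    p,r=pose(x,float(sp(x)),np.arctan(float(sp(x,1))),B,.0045)
    h=bot.move_linear(p,r,vel=.03,stop_force=8);o=bot.get_obs()
    print(x,h,o["force"],o["tcp_pos"])
    if h:break
print(o["time_s"])
import pickle
for n in("scene","top"):
    c=bot.capture(n);im=c["image"];pickle.dump(c,open(f"{n}3.pkl","wb"))
    s=im[170:290,255:415] if n=="scene" else im[165:235,260:385]
    f=5 if n=="scene" else 6.4
    cv2.imwrite(f"pics/{n}3.png",cv2.resize(s,None,fx=f,fy=f,interpolation=cv2.INTER_CUBIC))
E
```

```text
False [-0.59   -2.6788  1.5357]
-0.1936517530324031 False [0.7067 0.0064 0.1758] [ 0.5327 -0.1952  0.0044]
-0.18220979419366926 False [-0.4263 -0.0891 -0.3616] [ 0.5315 -0.1837  0.0044]
-0.1707678353549354 False [-0.0503 -0.2719  0.1068] [ 0.5302 -0.1721  0.0044]
-0.15932587651620156 False [ 0.4244 -0.2027 -1.0138] [ 0.5289 -0.1605  0.0044]
-0.1478839176774677 False [-0.1539 -0.3378  0.1082] [ 0.5275 -0.1489  0.0045]
-0.13644195883873383 False [ 0.5255 -0.2605  0.5208] [ 0.5261 -0.1373  0.0045]
-0.125 False [-0.2132 -0.176   0.0556] [ 0.5248 -0.1258  0.0045]
9.3917
```

View pics/scene3.png

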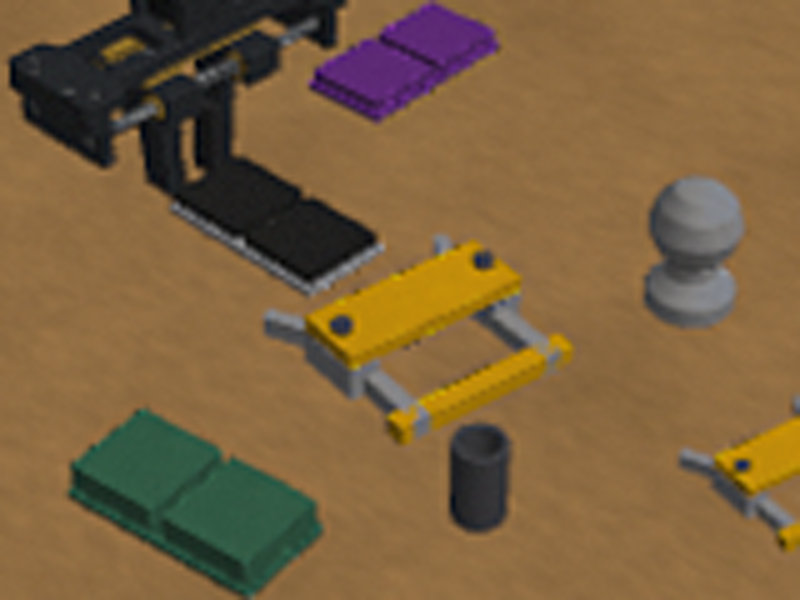

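View pics/top3.png

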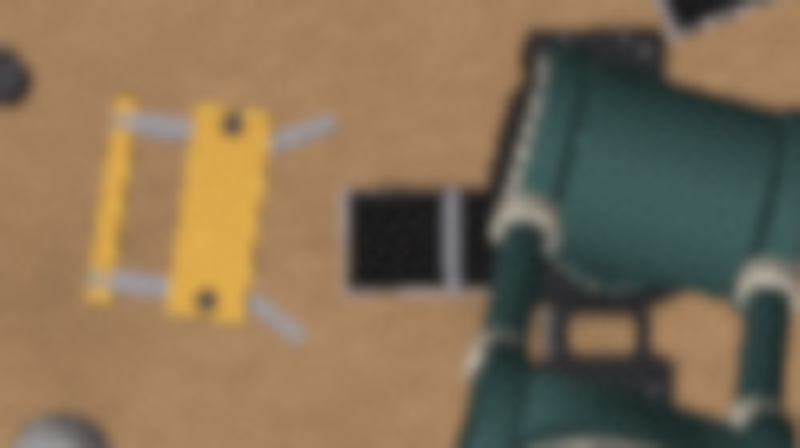

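```bash
python3 - <<'E'
from h import *;import pickle
np.set_printoptions(precision=4,suppress=True)
c=pickle.load(open("top3.pkl","rb"));s=pickle.load(open("scene3.pkl","rb"))
F=w(c,crop([(346,188),(350,293)],260,165,6.4),.004)
F2=w(s,crop([(382,244),(311,291)],255,170,5),.006)
for f in(F,F2):
    d=f[1]-f[0];d=d if d[0]<0 else -d
    a=np.arctan2(d[1],d[0])-np.pi/2
    print(f[:,:2].tolist(),np.linalg.norm(d),rel(f.mean(0)[:2],0)[:2],np.degrees(a-GA))
px,py,yw=rel((.529,-.1427),np.radians(94.3))
sp=CubicHermiteSpline([px,-.07],[py,0],[np.tan(yw),0]);x=-.125
a=np.arctan(float(sp(x,1)));print("pred lead",x+.056*np.cos(a),sp(x)+.056*np.sin(a),np.degrees(a))
E
```

```text
[[0.5514814715123084, -0.002495640250564639], [0.4971628224908747, -0.003566672652574796]] 0.05432920707980064 (np.float64(-0.06752000751371613), np.float64(0.004897618443001963)) -350.67041215719513
[[0.4948978024358106, -0.0030645212147248913], [0.5504466996951336, -0.0009802822376350218]] 0.05558798466251895 (np.float64(-0.0667568889618032), np.float64(0.006674523834897055)) -349.65122458377635
pred lead -0.06954400228187091 0.0036096442051248437 7.992749066602789
```

The pad is within 2 mm and about 1.5° of the plan. I'll continue through the mouth, with a force guard.

```bash
python3 - <<'E'
from h import *;from rig import bot
np.set_printoptions(precision=4,suppress=True)
px,py,yw=rel((.529,-.1427),np.radians(94.3))
sp=CubicHermiteSpline([px,-.07],[py,0],[np.tan(yw),0])
B=.056+.009
for x in np.r_[np.linspace(-.125,-.07,6)[1:],-.06,-.045]:
    y,m=(float(sp(x)),float(sp(x,1))) if x<-.07 else (0,0)
    p,r=pose(x,y-.001*(x+.125)/.055 if x<-.07 else -.001,np.arctan(m),B,.0045)
    h=bot.move_linear(p,r,vel=.025,stop_force=6);o=bot.get_obs()
    print(x,h,o["force"],o["tcp_pos"])
    if h:break
print(o["time_s"])
import pickle
for n in("scene","top"):
    c=bot.capture(n);im=c["image"];pickle.dump(c,open(f"{n}4.pkl","wb"))
    s=im[170:290,255:415] if n=="scene" else im[165:235,260:385]
    f=5 if n=="scene" else 6.4
    cv2.imwrite(f"pics/{n}4.png",cv2.resize(s,None,fx=f,fy=f,interpolation=cv2.INTER_CUBIC))
E
```

```text
-0.114 False [-0.1534 -0.2458  0.169 ] [ 0.5237 -0.1148  0.0045]
-0.10300000000000001 False [ 0.4202 -0.5033  0.4949] [ 0.5227 -0.1037  0.0045]
-0.092 False [-0.3034 -0.9551  0.2157] [ 0.5218 -0.0926  0.0044]
-0.081 False [0.0067 0.1905 0.0206] [ 0.521  -0.0815  0.0045]
-0.07 False [-0.7197 -0.278  -0.0512] [ 0.5205 -0.0703  0.0045]
-0.06 False [-0.2902  0.4362 -0.2624] [ 0.522  -0.0604  0.0045]
-0.045 False [-0.6699  0.3097 -0.5631] [ 0.5241 -0.0456  0.0045]
13.7667
```

View pics/scene4.png

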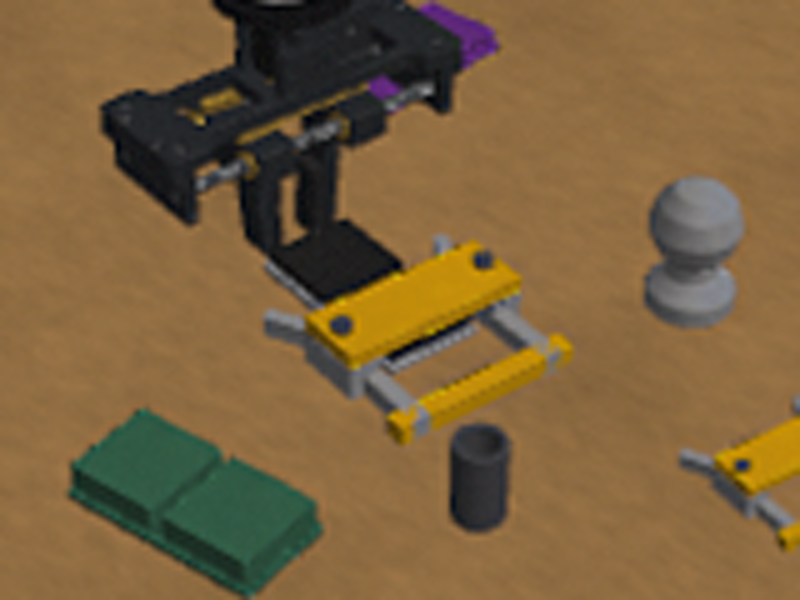

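View pics/top4.png

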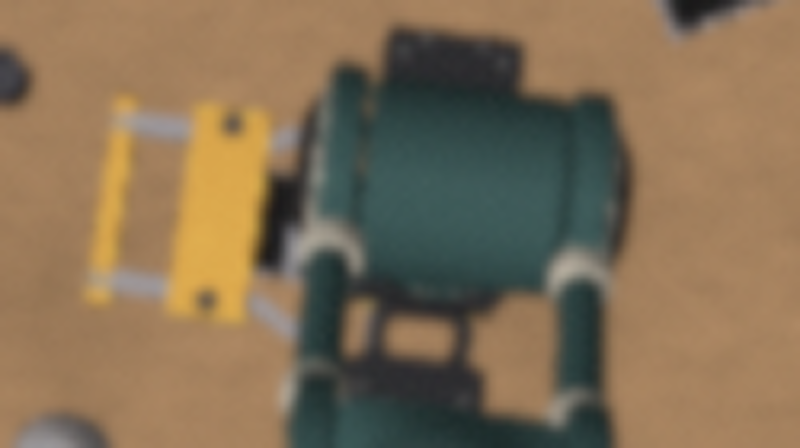

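The pad has come through centred: its front edge shows at (385,365)–(475,328) between the guides, parallel to the bridge. About 37 mm remain, so I'll do the last part slowly with a light contact stop.

```bash
python3 - <<'E'
from h import *;from rig import bot
np.set_printoptions(precision=4,suppress=True)
B=.065
h=False
for x,v,f in((-.030,.02,6),(-.018,.02,6),(.004,.008,4)):
    p,r=pose(x,-.001,0,B,.0045)
    h=bot.move_linear(p,r,vel=v,stop_force=f);o=bot.get_obs()
    print(x,h,o["force"],o["tcp_pos"],rel(o["tcp_pos"][:2],0)[:2],o["time_s"])
    if h:break
import pickle
c=bot.capture("scene");s=c["image"][170:290,255:415];pickle.dump(c,open("scene5.pkl","wb"))
cv2.imwrite("pics/scene5.png",cv2.resize(s,None,fx=5,fy=5,interpolation=cv2.INTER_CUBIC))
E
```

```text
-0.03 False [-0.5481 -0.8969  0.1852] [ 0.5263 -0.0309  0.0045] (np.float64(-0.09480127784129178), np.float64(-0.0010002487885517719)) 14.7667
-0.018 False [-0.151  -0.4752 -0.3447] [ 0.528  -0.0189  0.0045] (np.float64(-0.08271443449369086), np.float64(-0.0009917140594525896)) 15.5167
0.004 True [ 0.4655 -1.4116  1.7064] [ 0.5287 -0.013   0.0043] (np.float64(-0.07678244424887204), np.float64(-0.000833329124300848)) 16.7083
```

View pics/scene5.png

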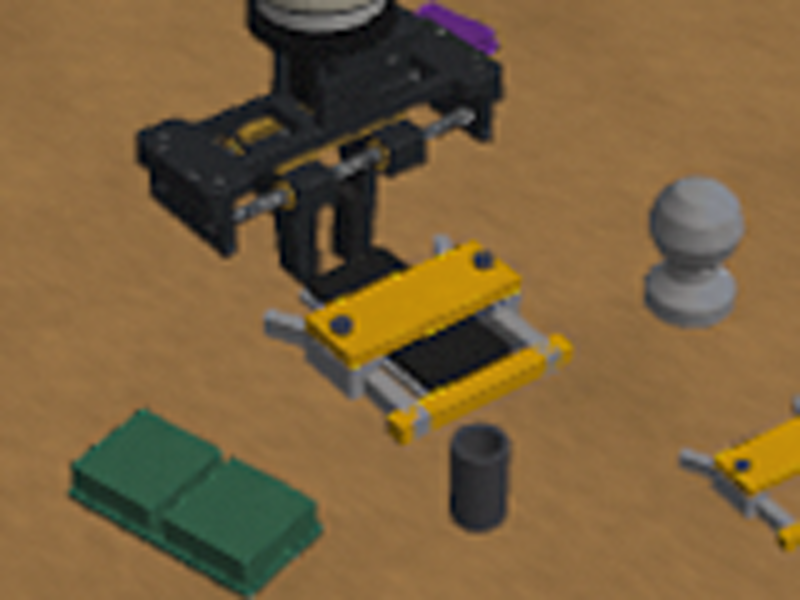

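The contact stop tripped a few mm before the expected home position. I'll check with the top camera whether the pad has really reached the bar.

```bash
python3 - <<'E'
from h import *;from rig import bot
c=bot.capture("top");s=c["image"][170:220,265:335]
cv2.imwrite("pics/top5.png",cv2.resize(s,None,fx=11,fy=11,interpolation=cv2.INTER_CUBIC))
print(bot.get_obs()["force"])
E
```

```text
[ 1.37154545 -2.19437641  0.18267261]
```

View pics/top5.png

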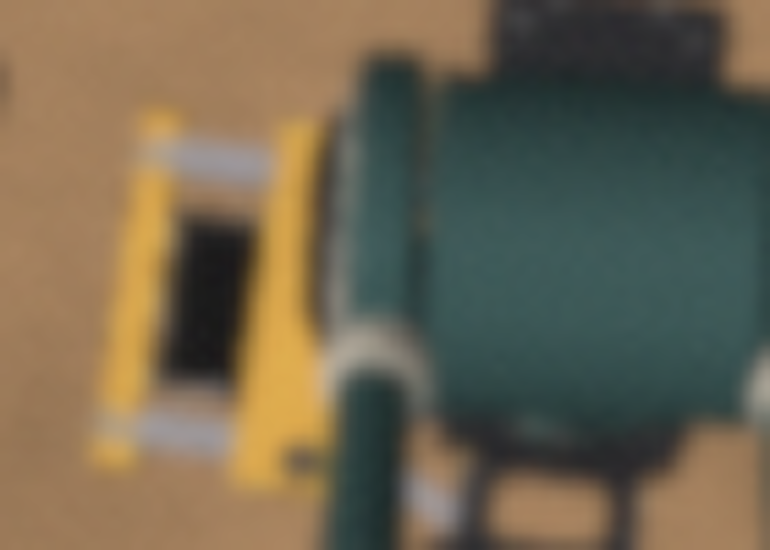

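The front plate is at the bar, with only a thin grey edge between the black block and the yellow bar at about x=165. I'll confirm with tiny steps and averaged force: free pushing should stay near 0.5 N and contact should rise.

```bash
python3 - <<'E'
from h import *;from rig import bot
def f():
    a=[]
    for _ in range(8): bot.dwell(.02);a.append(bot.get_obs()["force"])
    return np.mean(a,0)
o=bot.get_obs();x0=rel(o["tcp_pos"][:2],0)[0]+.065
print(x0,f()[:2]@gx)
for i in range(1,8):
    p,r=pose(x0+i*.0005,-.001,0,.065,.0045)
    h=bot.move_linear(p,r,vel=.005,stop_force=6);F=f()[:2]@gx;o=bot.get_obs()
    print(i,h,round(F,2),rel(o["tcp_pos"][:2],0)[0],o["time_s"])
    if h or F<-6:break
c=bot.capture("top");s=c["image"][170:220,265:335]
cv2.imwrite("pics/top6.png",cv2.resize(s,None,fx=11,fy=11,interpolation=cv2.INTER_CUBIC))
E
```

```text
-0.011833732250958101 -1.00540418404219
1 False -3.75 -0.07663345132933594 17.5083
2 False -6.01 -0.07648379047817952 17.8917
```

View pics/top6.png

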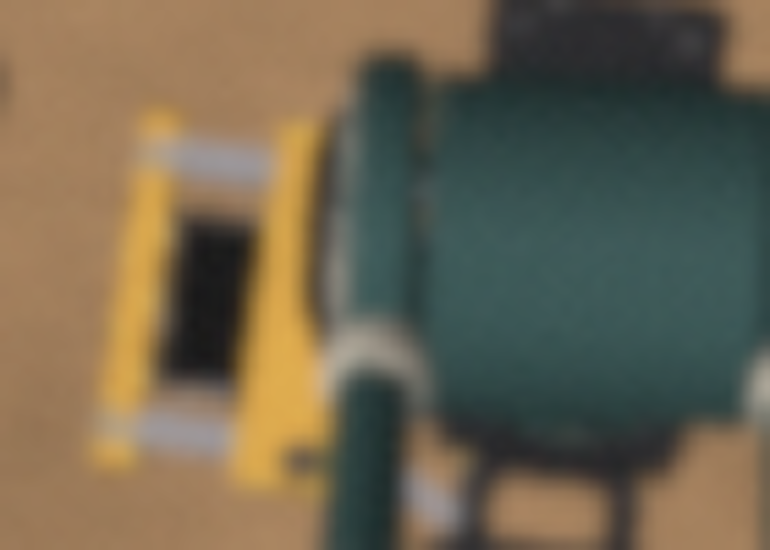

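The force rises stiffly (1→6 N over 0.3 mm) and the pad does not move, so it is home. I'll back off straight, lift clear and verify.

```bash
python3 - <<'E'
from h import *;from rig import bot
np.set_printoptions(precision=4,suppress=True)
p,r=pose(-.016,-.001,0,.065,.0045)
bot.move_linear(p,r,vel=.02)
p,r=pose(-.06,-.001,0,.065,.0045);bot.move_linear(p,r,vel=.08)
p[2]=.2;bot.move_linear(p,vel=.15)
bot.goto([.265,-.5,.25],R(np.radians(40)))
o=bot.get_obs();print(o["time_s"],o["tcp_pos"],o["force"])
import pickle
for n in("scene","top"):
    c=bot.capture(n);im=c["image"];pickle.dump(c,open(f"{n}7.pkl","wb"))
    s=im[170:290,255:415] if n=="scene" else im[165:235,260:360]
    f=5 if n=="scene" else 8
    cv2.imwrite(f"pics/{n}7.png",cv2.resize(s,None,fx=f,fy=f,interpolation=cv2.INTER_CUBIC))
E
```

```text
22.3583 [ 0.2657 -0.4994  0.2498] [-0.036  -0.1709  0.1452]
```

View pics/scene7.png

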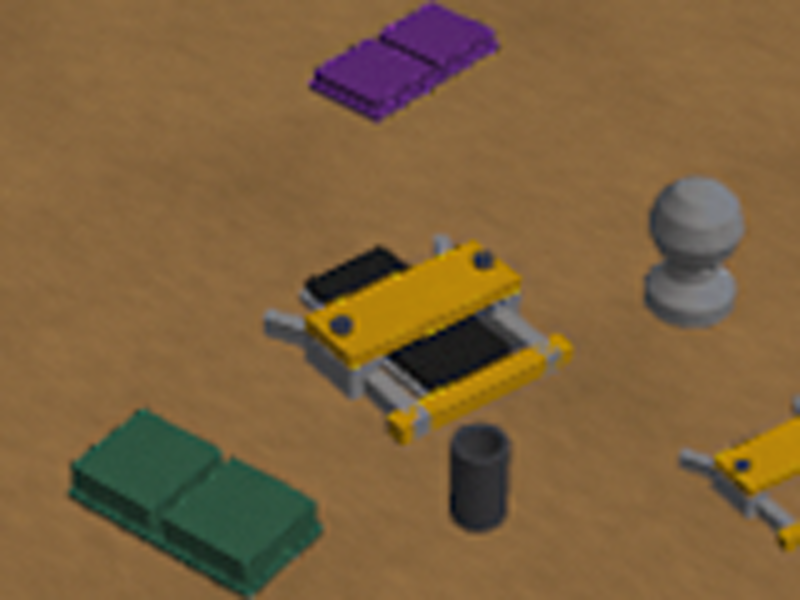

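View pics/top7.png

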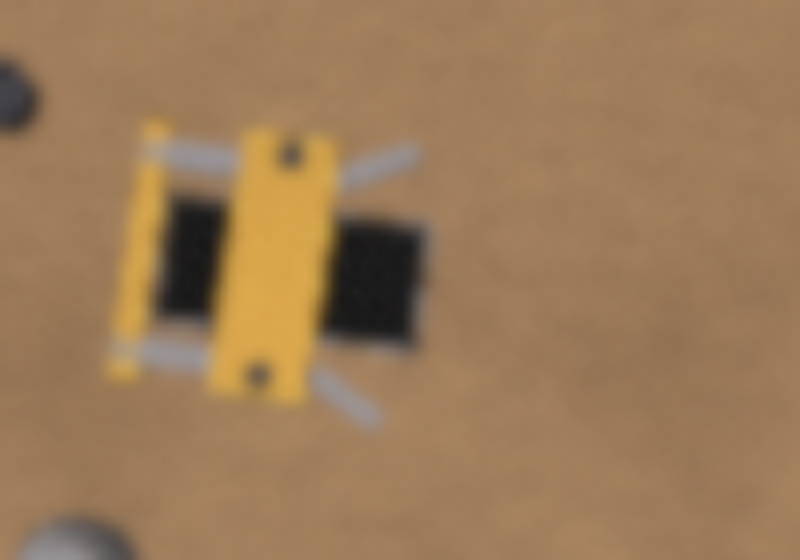

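```bash
python3 - <<'E'
from h import *;import pickle
c=pickle.load(open("top7.pkl","rb"))
T=w(c,crop([(431,222),(415,350)],260,165,8),.006);S=w(c,crop([(168,127),(139,378)],260,165,8),.012)
for a in(T,S):
    d=a[1]-a[0];print(rel(a.mean(0)[:2],0)[:2],np.degrees(np.arctan2(d[1],d[0]))-90-81.8,np.linalg.norm(d))
E
```

```text
(np.float64(-0.06178745871787351), np.float64(-0.00040083960859321885)) 0.0544840868602563 0.05332051473188103
(np.float64(0.049826936058120025), np.float64(0.00011120587594658374)) 0.9100489816525652 0.10402985387370685
```

The tail lies at −61.8 mm (home is −62) and the stop face at +49.8 mm. The pad is centred and straight, so I'm handing in.

```bash
python3 -c "
from rig import bot
print(bot.close_job())"
```

```text
the job is handed in; nothing more can be done
None
```

The worn pad is home in the larger yellow gauge, and I've handed the job in. I pushed it flat along the bench with both fingertips on its rear end, in a smooth curve through the mouth and under the bridge. It met the stop gently, and I never pinched or lifted it. I then backed the hand straight off and parked it clear at about 22 s.

**Final checks:**
- **Position:** the pad's rear end measured 61.8 mm before the gauge origin (nominal 62). The stop face measured 49.8 mm beyond it (nominal 50). The pad is within about 0.5 mm of the centre line and about 0.1° of straight.
- **Contact at the stop:** in small steps the force rose from about 1 to 6 N over 0.3 mm, and the picture showed no gap at the bar.
- **Other parts:** those in the final close-ups (new pad, hitch ball, socket, purple pad and small gauge) looked unmoved. I did not re-check the tail lamp, carton, larger black pad or green gauge, but the arm worked away from them.

**One disagreement:** the fingers met firm resistance about 6 mm earlier than I had calculated. The final pictures confirm the pad is home, so the error probably lay in my assumed 9 mm from fingertip centre to contact, plus small calibration errors.

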